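Roll the ball out of the sorting tray, keep the caps, set the tray on its riser

ROBOT

A 6-joint arm with a two-finger parallel gripper is mounted at the origin on the work surface. World frame = base frame: x ahead of the robot, y to its left, z up, the work surface at z = 0. Lengths are in m, angles in rad, forces in N, time in s.
With the tool pointing down it reaches from about 0.35 to 0.975 m from the base axis. Payload 17.4 kg.
Tool frame: the origin (TCP) lies on the centre line of the jaws, within the pads' length; the fingertips stand 25 mm ahead of it and the grasp point (between the pads) lies 6 mm ahead of it; z points along the fingers, x is the direction in which the jaws open and shut, and the axes are right-handed (so a half turn about z gives the same grasp; the last joint's range is limited). The gripper opens to 85 mm and grips with 20 to 120 N. Pads are 22 mm wide; open, the fingers measure 114 mm over their backs; the gripper's body (76 mm by 85 mm) begins 54 mm behind the grasp point. The pads swing forward as they close: fully open they stand 13 mm farther back than shut.
Start: joints at [-1.214, 0.116, 1.442, -0, 1.584, -0.038], TCP at [0.26, -0.623, 0.256] pointing down, gripper open.
Joint ranges: [-2.83, 2.83], [-0.83, 2.19], [0.07, 2.5], [-1.14, 4.28], [0.01, 3], [-2.97, 2.97]. Speed limits (rad/s): [1.89, 1.89, 2.22, 3.14, 3.14, 3.14].

INTERFACE

Orientations are given as a unit quaternion [x, y, z, w].
In Python, from bench import arm gives the robot as it stands.
- The arm moves only by the tool servo_tool, never from a script. Its argument "motion" is a list of rows, each an object of numbers: "claw": the finger opening in mm, from 0 to 85.4; "x", "y", "z": the shift along the tool's x, y, z in units of 25 mm (1.0 is 25 mm); "rx", "ry", "rz": the turn, a rotation vector about the tool's x, y, z in units of 5 degrees (1.0 is 5 degrees). A call has 1 to 10 rows; each row is the pose to reach, as a shift and turn from the pose commanded when the call began, along the tool's axes at that moment; what a row does not reach only later rows make up. A row lasts 1/12 s, in which the tool goes at most 41.7 mm and 7.16 degrees, less where a joint would pass 70% of its speed; a pose out of reach is approached as far as the arm can. A call with a gripper value outside its range is refused whole. The fingers move at their own pace and stop on an object; "squeeze" is the grip in N (left out, the last holds). Time passes only in rows, so rows that repeat a pose let the fingers close. It gives the time, the measured TCP pose, the force and the opening at its end, in the units of the state.
- arm.observe(): the state, without advancing time (a new reading comes with each control period).
- arm.capture(name): name is "side" or "top"; returns (picture, depth): 480x640x3 uint8, red, green, blue; 480x640 float32, m along the optical axis (not along the pixel's ray), 0 where there is no reading.
- arm.get_calibration(name): a dict with "fx", "fy", "cx", "cy" (pixels), "extrinsics" (4x4, takes a point from camera to world coordinates). Camera axes: x right, y down, z forward; pixel columns grow to the right and rows downward; lengths in m; the calibration is good to about 2 mm. A picture is of the moment at which its call begins. get_calibration takes no time and is no camera call.
- arm.hand_in(): hands the job in, once; it reports no verdict.
The state is a dict: "t": time; "joints": joint angles; "dq": joint speeds; "tau": joint torques, N m; "tool_pos": TCP position; "orientation": TCP orientation; "ft_force": force on the tool from outside, world axes, zero at the start; "moment": the same for the moment, N m; "finger_gap": opening from 0.0 (shut) to 1.0 (fully open).
Only numpy, scipy, OpenCV 4.12 (cv2) and the standard library are available. Lean on these libraries where they do the work, as an engineer would, in place of code of your own. Each camera call takes 0.05 s, during which the arm holds its last target. There are 200 camera calls.

TASK

A wooden ball has got in among the bottle caps in the metal sorting tray. Lift the tray, bring its low lip just above the white bowl and tip it lip-down to about 30 degrees, holding that for a second so that the ball rolls into the bowl while the flat caps stay in the tray (never tip it beyond 45 degrees). Bring it back level and set it centred and lengthwise on the dark wooden riser, without shoving the bowl or riser about, and leave the other things on the table alone.

Things in the scene. Friction and masses are not known exactly. Their poses are not given: they have to be found in the camera images.
- tray: Open aluminium sorting tray, 140 long (x) x 58 wide (y) x 30 high, walls and floor 4 thick, about 0.2 kg. Origin: centre of the underside. Walls on both long sides and at the -x end; the +x end has only a low sloping lip. Balances when grasped across its width at the middle of its length.
- tray_lip (a point): Top edge of the tray's lip, in the tray's frame at x = +70, y = 0, z = 12 mm. Over the last 25 mm before it the inside floor slopes up at 18 degrees, so that the ball rolls out only when the +x end is tipped down by clearly more than 18 degrees.
- ball: Wooden ball, 30 diameter, starting in the tray between the caps and the lip (its origin turns as it rolls).
- ball_center (a point): Centre of the ball.
- cap1: Grey bottle cap lying flat in the tray by the end wall, 30 dia x 14 high; origin at the centre of its underside.
- cap2: A second, like cap1, lying in the tray between cap1 and the ball.
- bowl: White ceramic bowl, 160 across the rim, 70 high, wall 5; origin at the centre of its underside, open at the top. Stands to the left or the right of the tray.
- riser: Dark wooden block, 100 long (x) x 46 wide (y) x 40 high, narrower and shorter than the tray, on the other side of the tray from the bowl; origin at the centre of its underside.
- glue_bottle: Bystander to leave alone: white bottle with red cap, 62 dia x 150 tall mm.
- paint_bottle: Bystander to leave alone: small blue bottle with black cap, 40 dia x 85 tall mm.
- mug: Bystander to leave alone: black mug, 84 dia x 85 tall mm.
- pine_cone: Bystander to leave alone: brown pine cone, 58 dia x 56 tall mm.
- paint_tube: Bystander to leave alone: lying white paint tube, 90 long x 30 wide x 16 high mm.
- brush: Bystander to leave alone: wide flat paint brush lying down, 180 long mm.
- glue_stick: Bystander to leave alone: yellow glue stick standing, 28 dia x 90 tall mm.
Mind the look-alikes: they are no part of the job. What is shaped like the riser but pink or turquoise is not meant.

How it is judged:
On the way, in this order (a step that is already met when the one before it is completed fails the run):
1. With its lip over the bowl, at most 80 mm above the rim, the tray is tipped lip-down to between 23 and 39 degrees and held for 0.4 s (angle between tray's own x axis and vertical between 1.972 and 2.252 rad and horizontal distance between tray_lip and bowl below 0.08 m and z of tray_lip in the frame of bowl below 0.15 m), for 0.4 s.
2. The ball is in the bowl and the tray is back level within 7 degrees (horizontal distance between ball_center and bowl below 0.07 m and z of ball_center in the frame of bowl between 0 and 0.055 m and angle between tray's own z axis and vertical below 0.122 rad), for 0.1 s.
At the end, for the whole second after the job is handed in: The ball is in the bowl; both caps are in the tray; the tray rests level (within 3.4 degrees) on top of the riser, its centre within 18 mm of the riser's and its length within 12.6 degrees of the riser's (either way round), released and still; bowl and riser stand flat on the table (horizontal distance between ball_center and bowl below 0.07 m and z of ball_center in the frame of bowl between 0 and 0.055 m and x of cap1 in the frame of tray between -0.07 and 0.06 m and y of cap1 in the frame of tray between -0.03 and 0.03 m and z of cap1 in the frame of tray between -0.005 and 0.03 m and x of cap2 in the frame of tray between -0.07 and 0.06 m and y of cap2 in the frame of tray between -0.03 and 0.03 m and z of cap2 in the frame of tray between -0.005 and 0.03 m and angle between each of tray, riser's own z axis and vertical below 0.06 rad and z of tray in the frame of riser between 0.036 and 0.045 m and horizontal distance between tray and riser below 0.018 m and angle between the x axis of tray and the x axis of riser, either way round below 0.22 rad and angle between bowl's own z axis and vertical below 0.1 rad and height (world z) of each of riser, bowl below 0.005 m and linear speed of tray below 0.02 m/s and linear speed of ball below 0.1 m/s); the robot touches nothing.
It fails at once if The tray is tipped more than 45 degrees (angle between tray's own z axis and vertical above 0.785 rad).
It fails at once if A bystander is moved more than 30 mm (distance of any of glue_bottle, paint_bottle, mug, pine_cone, paint_tube, brush, glue_stick from where it was at the start of the episode above 0.03 m).
It fails at once if The bowl or the riser is shoved more than 40 mm (distance of any of bowl, riser from where it was at the start of the episode above 0.04 m).
It also fails if it takes over 58 s, if anything falls off the work surface, if the arm or the gripper's body presses on something with over 40 N, if the wrist force passes 120 N, or if a joint passes its speed limit or range.

## Working session

There is one attempt and no reset: what is moved stays moved. The work goes in short steps, Python scripts to look and compute and a tool call to move; the robot and the scene stay as the last step left them, time stands still between calls to the robot, and variables do not carry over. Pictures are saved under pics/ and viewed, about 8 in all and at most 12, crops included, and the job is handed in when it is done.

Besides the shell and the picture viewer there is one more tool, called as name(argument=value, ...), one argument or row to a line, values as JSON. servo_tool: Moves the arm, as the interface text tells. Its arguments: {"type":"object","properties":{"motion":{"type":"array"},"squeeze":{"type":"number"}},"required":["motion"]}

```bash
mkdir -p pics; ls; python3 - <<'E'
from bench import arm
import cv2,numpy as np
for n in("top","side"):
    p,d=arm.capture(n); c=arm.get_calibration(n)
    np.savez(f"{n}0.npz",p=p,d=d); cv2.imwrite(f"pics/{n}0.png",p[:,:,::-1])
    print(n,c["fx"],c["cx"],c["cy"],np.round(c["extrinsics"],3).tolist())
print(arm.observe())
E
```

```text
pics
top 623.3327506820111 310.2799648957243 240.35384285491094 [[-0.028, -0.981, 0.19, 0.324], [-1.0, 0.028, -0.004, -0.004], [-0.001, -0.19, -0.982, 1.283], [0.0, 0.0, 0.0, 1.0]]
side 528.7402706966741 326.40493238195205 238.13927548040652 [[-0.883, -0.359, 0.304, 0.22], [-0.47, 0.676, -0.567, 0.643], [-0.002, -0.643, -0.766, 0.892], [0.0, 0.0, 0.0, 1.0]]
{'t': 0.1, 'joints': array([-1.21378675e+00,  1.16447158e-01,  1.44220269e+00,  2.93229568e-06,
        1.58400887e+00, -3.77992998e-02]), 'dq': array([-0.00077604, -0.00050338, -0.00082392,  0.00098001, -0.00025885,
        0.00015243]), 'tau': array([ 1.11757181e-03, -7.33668780e+01, -6.33788538e+01, -7.71415716e-05,
        5.34147475e-03,  7.35890035e-05]), 'tool_pos': array([ 0.2595678 , -0.62293705,  0.2556272 ]), 'orientation': array([ 8.32055110e-01, -5.54692717e-01, -4.31161831e-04, -3.13405557e-04]), 'ft_force': array([-0.19369274,  0.35911556,  0.4572409 ]), 'moment': array([ 0.00454924,  0.00364375, -0.01092322]), 'finger_gap': 1.000729879230893}
```

View pics/top0.png

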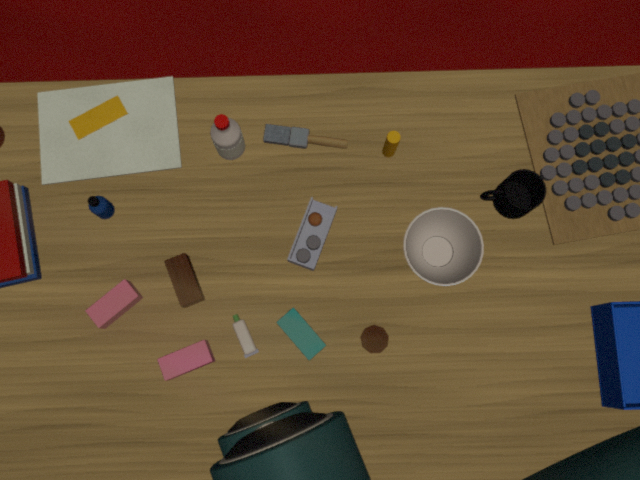

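View pics/side0.png

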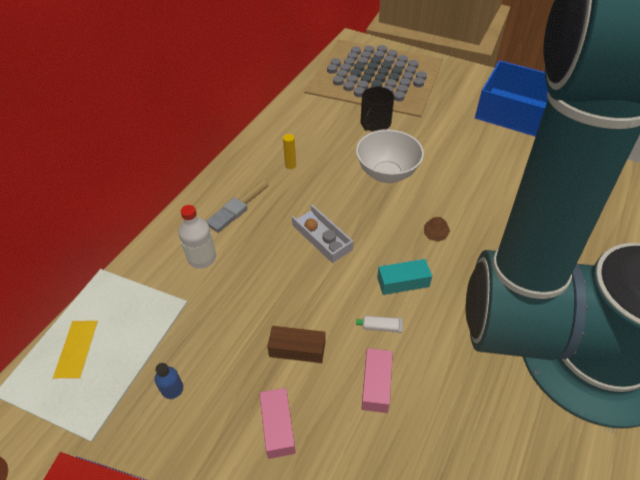

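Top view: the tray is at (312,234) with the ball at (315,219) and caps at (313,241) and (303,256). The bowl is at (443,246). Riser candidates are dark brown (184,280), pink (113,303), pink (185,360) and turquoise (301,333). I choose the dark brown one. Next I measure it and check with a close crop.

```bash
cat > h.py <<'E'
from bench import arm
import cv2,numpy as np
def ray(n,uv,z):
    """pixels -> world points on plane z"""
    c=arm.get_calibration(n);T=np.array(c["extrinsics"]);uv=np.atleast_2d(uv).astype(float)
    d=np.c_[(uv[:,0]-c["cx"])/c["fx"],(uv[:,1]-c["cy"])/c["fy"],np.ones(len(uv))]@T[:3,:3].T
    return T[:3,3]+d*((z-T[2,3])/d[:,2])[:,None]
def cloud(n,d):
    c=arm.get_calibration(n);T=np.array(c["extrinsics"])
    v,u=np.mgrid[0:480,0:640]
    P=np.stack([(u-c["cx"])/c["fx"]*d,(v-c["cy"])/c["fy"]*d,d],-1)
    return P@T[:3,:3].T+T[:3,3]
def rect(W,m):
    r=cv2.minAreaRect((W[m][:,:2]*1000).astype(np.float32))
    return r
E
python3 - <<'E'
from h import *
for n in("top","side"):
    f=np.load(n+"0.npz");p,d=f["p"],f["d"];W=cloud(n,d);ok=d>0
    def box(x0,x1,y0,y1):
        m=np.zeros((480,640),bool);m[y0:y1,x0:x1]=1;return m&ok
    B=dict(tray=(280,345,190,280),riser=(155,215,245,315),bowl=(395,490,200,292),ball=(305,325,210,229)) if n=="top" else dict(tray=(285,360,200,265),riser=(262,332,320,365),bowl=(350,430,125,190),ball=(303,319,216,232))
    zl=dict(tray=(.024,.036),riser=(.035,.045),bowl=(.062,.075),ball=(.02,.04))
    for k,b in B.items():
        m=box(*b);z=W[...,2]
        mm=m&(z>zl[k][0])&(z<zl[k][1])
        if k=="ball": mm=m&(p[...,0].astype(int)>p[...,2]*1.6)&(p[...,0]>60)
        if mm.sum()>10: print(n,k,mm.sum(),rect(W,mm),"z",np.percentile(z[mm],[5,50,95]).round(4),"median",np.median(W[mm],0).round(4))
    print(n,"table z",np.median(W[ok][:,2]))
    if n=="side":
        pass
f=np.load("top0.npz")["p"];s=np.load("side0.npz")["p"]
a=cv2.resize(f[185:325,155:345],None,fx=4,fy=4,interpolation=3)
cv2.imwrite("pics/crop.png",a[:,:,::-1])
W=cloud("top",np.load("top0.npz")["d"])
for r in range(195,275,4): print(r,[(int(1000*z)) for z in W[r,284:342:4,2]])
E
```

```text
top tray 481 ((583.4329833984375, -13.634109497070312), (58.410152435302734, 140.5858612060547), 67.9940185546875) z [0.0249 0.0297 0.034 ] median [ 0.5956 -0.0139  0.0297]
top riser 1093 ((493.2511901855469, 249.25848388671875), (100.89990234375, 46.79399871826172), 20.65099334716797) z [0.0363 0.0401 0.0435] median [0.4928 0.2484 0.0401]
top bowl 876 ((541.1337890625, -272.169921875), (157.31344604492188, 158.16966247558594), 4.940950870513916) z [0.0628 0.0684 0.0728] median [ 0.5513 -0.2862  0.0684]
top ball 131 ((612.0536499023438, -19.799867630004883), (25.343704223632812, 24.76485252380371), 83.60140991210938) z [0.0233 0.0302 0.0349] median [ 0.6119 -0.0199  0.0302]
top table z 0.0005197385045974112
side tray 501 ((582.8505859375, -13.515106201171875), (61.71000289916992, 141.1280059814453), 68.09461975097656) z [0.0247 0.0292 0.0331] median [ 0.5874 -0.0112  0.0292]
side riser 1289 ((494.1174011230469, 249.85787963867188), (100.03250122070312, 48.5617561340332), 20.704553604125977) z [0.0373 0.0402 0.0427] median [0.4931 0.2509 0.0402]
side bowl 596 ((541.1160888671875, -271
[... 769 characters left out ...]
 22, 1, 3, 0, -4, 0]
227 [0, -1, 2, 0, 31, 5, 5, 1, 3, 4, 5, 26, -4, 1, -3]
231 [0, 3, 3, -2, 29, 4, 4, 1, 0, 4, 8, 26, 6, 0, 4]
235 [0, 0, 2, -1, 0, 8, 1282, 15, -1, 0, 2, -2, -1, 0, 0]
239 [0, 1, 1, 30, 1, 2, 17, 17, 15, 0, 31, -2, -1, 0, -2]
243 [1, 0, -1, 14, 2, 0, 18, 21, 18, 14, 6, -5, 6, -1, 0]
247 [-2, 0, 30, 6, 0, 5, 15, 18, 18, 29, 0, -5, 3, -2, -1]
251 [0, 0, 27, 5, 19, 18, 20, 7, 7, 32, 0, -1, 0, -1, 0]
255 [2, 0, 6, 17, 18, 19, 23, 3, 2, 1, 0, 2, -3, 0, -1]
259 [5, 28, 32, 2, 21, 17, 20, 0, 28, 6, -4, -1, -2, 0, 1]
263 [-4, -1, 0, 22, 28, 7, 5, 5, 23, 3, 0, 0, -3, 5, 2]
267 [0, 0, 0, 0, -4, 4, 27, 25, -2, -2, -2, -1, -1, -3, 0]
271 [4, 0, 0, 6, 2, 2, 0, 1, 0, -1, 3, 3, 0, 1, -1]
```

View pics/crop.png

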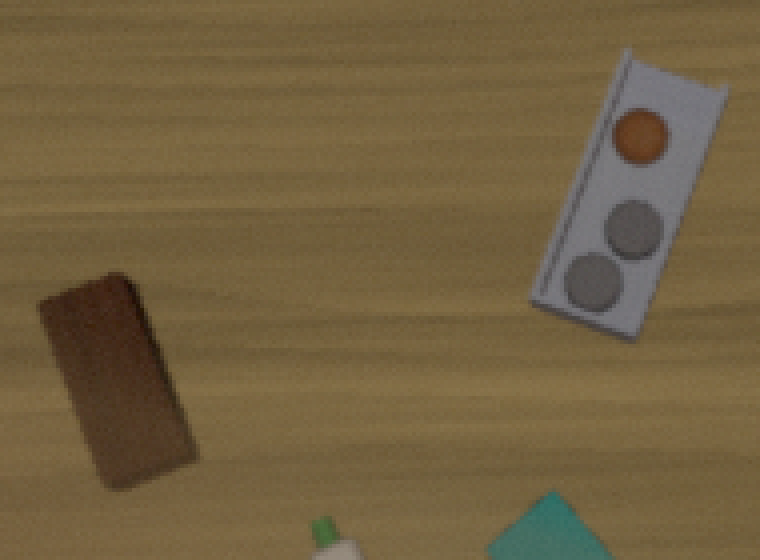

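The crop confirms the choice: the dark brown block (crop 120,380) is the riser. The tray's open lip end is the far one (upper right, crop 675,75), so tray yaw is about -22°. Ball and caps are where described. Tray centre is (0.583,-0.0135), riser (0.4937,0.2495) at yaw 20.7°, bowl (0.541,-0.272).

servo_tool(
  motion=[
    {"x": -17.5, "y": -21.3, "z": 2.2, "rz": 8.92, "claw": 85},
    {"x": -17.5, "y": -21.3, "z": 2.2, "rz": 8.92, "claw": 85},
    {"x": -17.5, "y": -21.3, "z": 2.2, "rz": 8.92, "claw": 85},
    {"x": -17.5, "y": -21.3, "z": 2.2, "rz": 8.92, "claw": 85},
    {"x": -17.5, "y": -21.3, "z": 2.2, "rz": 8.92, "claw": 85},
    {"x": -17.5, "y": -21.3, "z": 2.2, "rz": 8.92, "claw": 85},
    {"x": -17.5, "y": -21.3, "z": 2.2, "rz": 8.92, "claw": 85},
    {"x": -17.5, "y": -21.3, "z": 2.2, "rz": 8.92, "claw": 85},
    {"x": -17.5, "y": -21.3, "z": 2.2, "rz": 8.92, "claw": 85},
    {"x": -17.5, "y": -21.3, "z": 2.2, "rz": 8.92, "claw": 85},
  ],
)

```text
validation failed for argument at $.mo...
```

```bash
cat > go.py <<'E'
"""go.py x y z yaw tilt(deg): servo units from the present pose to TCP target (tool x = -tray y, tool y = -tray x)"""
import sys
from bench import arm
import numpy as np
from scipy.spatial.transform import Rotation as R
x,y,z,yaw,tilt=map(float,sys.argv[1:])
s=arm.observe();r=R.from_quat(s["orientation"])
tr=R.from_euler("ZY",[yaw,tilt],degrees=True).as_matrix()
g=R.from_matrix(np.c_[-tr[:,1],-tr[:,0],-tr[:,2]])
print("t",round(s["t"],2),"pos",s["tool_pos"].round(4),"gap",s["finger_gap"],"F",s["ft_force"].round(1),"j",s["joints"].round(2))
print("shift",(r.inv().apply(np.array([x,y,z])-s["tool_pos"])/.025).round(2),"rot",((r.inv()*g).as_rotvec(degrees=True)/5).round(2))
E
python3 go.py .583 -.0135 .2 -22 0
```

```text
t 0.1 pos [ 0.2596 -0.6229  0.2556] gap 1.000729879230893 F [-0.2  0.4  0.5] j [-1.21  0.12  1.44  0.    1.58 -0.04]
shift [-17.52 -21.32   2.24] rot [0.   0.01 8.92]
```

servo_tool(
  motion=[
    {"x": -1, "y": -1.2, "z": 0, "rx": 0, "ry": 0, "rz": 0.5, "claw": 85},
  ],
)

```text
t: 0.18
tool_pos: [0.2756, -0.5911, 0.2546]
orientation: [0.819, -0.574, -0.001, 0.0]
ft_force: [0.5, 0.2, 0.1]
finger_gap: 0.995
```

servo_tool(
  motion=[
    {"x": -16.5, "y": -20.1, "z": 2.2, "rx": 0, "ry": 0, "rz": 8.4, "claw": 85},
    {"x": -16.5, "y": -20.1, "z": 2.2, "rx": 0, "ry": 0, "rz": 8.4, "claw": 85},
    {"x": -16.5, "y": -20.1, "z": 2.2, "rx": 0, "ry": 0, "rz": 8.4, "claw": 85},
    {"x": -16.5, "y": -20.1, "z": 2.2, "rx": 0, "ry": 0, "rz": 8.4, "claw": 85},
    {"x": -16.5, "y": -20.1, "z": 2.2, "rx": 0, "ry": 0, "rz": 8.4, "claw": 85},
    {"x": -16.5, "y": -20.1, "z": 2.2, "rx": 0, "ry": 0, "rz": 8.4, "claw": 85},
    {"x": -16.5, "y": -20.1, "z": 2.2, "rx": 0, "ry": 0, "rz": 8.4, "claw": 85},
    {"x": -16.5, "y": -20.1, "z": 2.2, "rx": 0, "ry": 0, "rz": 8.4, "claw": 85},
    {"x": -16.5, "y": -20.1, "z": 2.2, "rx": 0, "ry": 0, "rz": 8.4, "claw": 85},
    {"x": -16.5, "y": -20.1, "z": 2.2, "rx": 0, "ry": 0, "rz": 8.4, "claw": 85},
  ],
)

```text
t: 1.02
tool_pos: [0.4859, -0.234, 0.2215]
orientation: [-0.56, 0.829, -0.0, 0.0]
ft_force: [0.3, -1.1, -0.0]
finger_gap: 0.996
```

```bash
python3 go.py .583 -.0135 .2 -22 0
```

```text
t 1.02 pos [ 0.4859 -0.234   0.2215] gap 0.9959700014143448 F [ 0.3 -1.1 -0. ] j [-0.5  -0.17  1.78  0.    1.53  1.46]
shift [-9.63 -0.32  0.86] rot [-0.    0.    0.02]
```

All keys must be given in each row. I go on to the point above the tray.

servo_tool(
  motion=[
    {"x": -9.63, "y": -0.32, "z": 0.86, "rx": 0, "ry": 0, "rz": 0.02, "claw": 85},
    {"x": -9.63, "y": -0.32, "z": 0.86, "rx": 0, "ry": 0, "rz": 0.02, "claw": 85},
    {"x": -9.63, "y": -0.32, "z": 0.86, "rx": 0, "ry": 0, "rz": 0.02, "claw": 85},
    {"x": -9.63, "y": -0.32, "z": 0.86, "rx": 0, "ry": 0, "rz": 0.02, "claw": 85},
    {"x": -9.63, "y": -0.32, "z": 0.86, "rx": 0, "ry": 0, "rz": 0.02, "claw": 85},
    {"x": -9.63, "y": -0.32, "z": 0.86, "rx": 0, "ry": 0, "rz": 0.02, "claw": 85},
    {"x": -9.63, "y": -0.32, "z": 0.86, "rx": 0, "ry": 0, "rz": 0.02, "claw": 85},
    {"x": -9.63, "y": -0.32, "z": 0.86, "rx": 0, "ry": 0, "rz": 0.02, "claw": 85},
    {"x": -9.63, "y": -0.32, "z": 0.86, "rx": 0, "ry": 0, "rz": 0.02, "claw": 85},
  ],
)

```text
t: 1.77
tool_pos: [0.5824, -0.0157, 0.1999]
orientation: [-0.56, 0.829, 0.0, -0.0]
ft_force: [0.2, 0.2, 0.4]
finger_gap: 0.994
```

```bash
python3 go.py .583 -.0135 .033 -22 0
```

```text
t 1.77 pos [ 0.5824 -0.0157  0.1999] gap 0.9940733365352609 F [0.2 0.2 0.4] j [-0.07 -0.06  1.72 -0.    1.49  1.88]
shift [-0.09  0.01  6.68] rot [ 0.01 -0.01  0.01]
```

servo_tool(
  motion=[
    {"x": 0, "y": 0, "z": 1.2, "rx": 0, "ry": 0, "rz": 0, "claw": 85},
    {"x": 0, "y": 0, "z": 2.4, "rx": 0, "ry": 0, "rz": 0, "claw": 85},
    {"x": 0, "y": 0, "z": 3.5, "rx": 0, "ry": 0, "rz": 0, "claw": 85},
    {"x": 0, "y": 0, "z": 4.5, "rx": 0, "ry": 0, "rz": 0, "claw": 85},
    {"x": 0, "y": 0, "z": 5.4, "rx": 0, "ry": 0, "rz": 0, "claw": 85},
    {"x": 0, "y": 0, "z": 6.1, "rx": 0, "ry": 0, "rz": 0, "claw": 85},
    {"x": 0, "y": 0, "z": 6.6, "rx": 0, "ry": 0, "rz": 0, "claw": 85},
    {"x": 0, "y": 0, "z": 6.68, "rx": 0, "ry": 0, "rz": 0, "claw": 85},
    {"x": 0, "y": 0, "z": 6.68, "rx": 0, "ry": 0, "rz": 0, "claw": 85},
  ],
)

```text
t: 2.52
tool_pos: [0.5823, -0.0162, 0.0331]
orientation: [-0.559, 0.829, 0.0, -0.0]
ft_force: [0.5, 0.3, 0.4]
finger_gap: 0.993
```

```bash
python3 go.py .583 -.0135 .033 -22 0; python3 - <<'E'
from h import *
p,d=arm.capture("side");cv2.imwrite("pics/s1.png",cv2.resize(p[140:300,250:430],None,fx=4,fy=3.75,interpolation=3)[:,:,::-1])
E
```

```text
t 2.52 pos [ 0.5823 -0.0162  0.0331] gap 0.9931311015386216 F [0.5 0.3 0.4] j [-0.07  0.07  1.87 -0.    1.2   1.88]
shift [-0.11  0.02  0.  ] rot [ 0.01 -0.   -0.01]
```

View pics/s1.png

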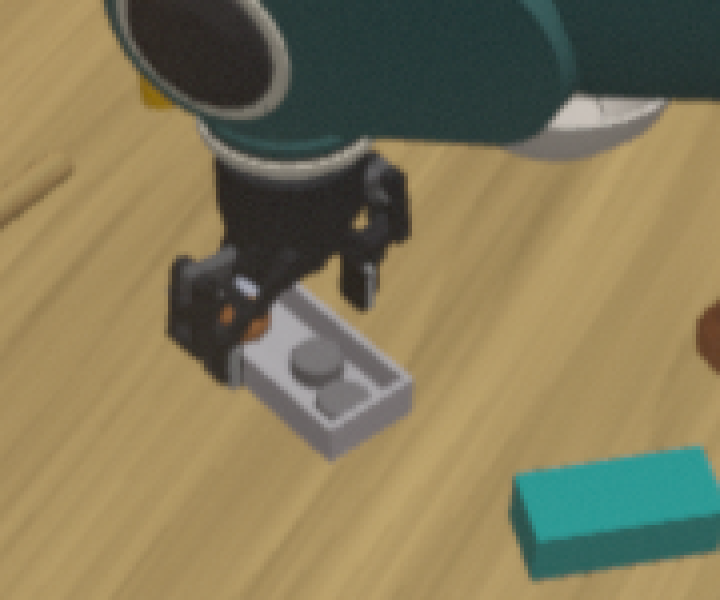

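Fingers straddle the tray, left finger at (230,360) and right at (360,290), and both caps are visible. I centre, go 5 mm lower and close.

servo_tool(
  motion=[
    {"x": -0.1, "y": 0, "z": 0.2, "rx": 0, "ry": 0, "rz": 0, "claw": 85},
    {"x": -0.1, "y": 0, "z": 0.2, "rx": 0, "ry": 0, "rz": 0, "claw": 85},
    {"x": -0.1, "y": 0, "z": 0.2, "rx": 0, "ry": 0, "rz": 0, "claw": 66},
    {"x": -0.1, "y": 0, "z": 0.2, "rx": 0, "ry": 0, "rz": 0, "claw": 62},
    {"x": -0.1, "y": 0, "z": 0.2, "rx": 0, "ry": 0, "rz": 0, "claw": 58},
    {"x": -0.1, "y": 0, "z": 0.2, "rx": 0, "ry": 0, "rz": 0, "claw": 54},
    {"x": -0.1, "y": 0, "z": 0.2, "rx": 0, "ry": 0, "rz": 0, "claw": 50},
    {"x": -0.1, "y": 0, "z": 0.2, "rx": 0, "ry": 0, "rz": 0, "claw": 46},
    {"x": -0.1, "y": 0, "z": 0.2, "rx": 0, "ry": 0, "rz": 0, "claw": 46},
    {"x": -0.1, "y": 0, "z": 0.2, "rx": 0, "ry": 0, "rz": 0, "claw": 46},
  ],
  squeeze=60,
)

```text
t: 3.4
tool_pos: [0.5838, -0.0133, 0.029]
orientation: [-0.559, 0.829, -0.0, 0.0]
ft_force: [-2.9, 0.2, 5.4]
finger_gap: 0.666
```

servo_tool(
  motion=[
    {"x": 0, "y": 0, "z": 0, "rx": 0, "ry": 0, "rz": 0, "claw": 40},
    {"x": 0, "y": 0, "z": 0, "rx": 0, "ry": 0, "rz": 0, "claw": 40},
    {"x": 0, "y": 0, "z": 0, "rx": 0, "ry": 0, "rz": 0, "claw": 40},
    {"x": 0, "y": 0, "z": 0, "rx": 0, "ry": 0, "rz": 0, "claw": 40},
  ],
)

```text
t: 3.73
tool_pos: [0.5838, -0.0133, 0.029]
orientation: [-0.559, 0.829, -0.0, 0.0]
ft_force: [-1.8, -0.0, 6.4]
finger_gap: 0.668
```

Gripped (gap about 57 mm). I lift gently.

servo_tool(
  motion=[
    {"x": 0, "y": 0, "z": -0.1, "rx": 0, "ry": 0, "rz": 0, "claw": 40},
    {"x": 0, "y": 0, "z": -0.3, "rx": 0, "ry": 0, "rz": 0, "claw": 40},
    {"x": 0, "y": 0, "z": -0.7, "rx": 0, "ry": 0, "rz": 0, "claw": 40},
    {"x": 0, "y": 0, "z": -1.3, "rx": 0, "ry": 0, "rz": 0, "claw": 40},
    {"x": 0, "y": 0, "z": -2.0, "rx": 0, "ry": 0, "rz": 0, "claw": 40},
    {"x": 0, "y": 0, "z": -2.8, "rx": 0, "ry": 0, "rz": 0, "claw": 40},
    {"x": 0, "y": 0, "z": -3.6, "rx": 0, "ry": 0, "rz": 0, "claw": 40},
    {"x": 0, "y": 0, "z": -4.4, "rx": 0, "ry": 0, "rz": 0, "claw": 40},
    {"x": 0, "y": 0, "z": -5.1, "rx": 0, "ry": 0, "rz": 0, "claw": 40},
    {"x": 0, "y": 0, "z": -5.7, "rx": 0, "ry": 0, "rz": 0, "claw": 40},
  ],
)

```text
t: 4.57
tool_pos: [0.5836, -0.0132, 0.1731]
orientation: [-0.559, 0.829, -0.0, 0.001]
ft_force: [0.7, 0.0, -3.3]
finger_gap: 0.665
```

servo_tool(
  motion=[
    {"x": 0, "y": 0, "z": -0.3, "rx": 0, "ry": 0, "rz": 0, "claw": 40},
    {"x": 0, "y": 0, "z": -0.3, "rx": 0, "ry": 0, "rz": 0, "claw": 40},
    {"x": 0, "y": 0, "z": -0.3, "rx": 0, "ry": 0, "rz": 0, "claw": 40},
  ],
)

```text
t: 4.82
tool_pos: [0.5834, -0.0132, 0.1781]
orientation: [-0.559, 0.829, -0.0, 0.0]
ft_force: [-0.2, -0.9, -3.3]
finger_gap: 0.664
```

```bash
python3 - <<'E'
import numpy as np
# tray TCP in tray frame: grasp-time TCP minus tray centre
yaw=np.radians(-22);d=np.array([.5838-.583,-.0133+.0135]);print("TCP in tray",np.cos(yaw)*d[0]+np.sin(yaw)*d[1],-np.sin(yaw)*d[0]+np.cos(yaw)*d[1])
# tipped: TCP at tray (0,0,.029); lip at (.07,0,.012)
psi=np.radians(-28);t=np.radians(30)
v=np.array([-.07,.017]) # lip->TCP in tray x,z
h=v[0]*np.cos(t)+v[1]*np.sin(t);z=-v[0]*np.sin(t)+v[1]*np.cos(t)
b=np.array([.541,-.2717]);u=np.array([np.cos(psi),np.sin(psi)])
print("tip TCP",b+u*(-.045+h),.095+z)
E
python3 go.py .45 -.2235 .19 -28 0
python3 - <<'E'
from h import *
p,d=arm.capture("side");cv2.imwrite("pics/s2.png",cv2.resize(p[90:270,250:450],None,fx=4,fy=3.33,interpolation=3)[:,:,::-1])
E
```

```text
TCP in tray 0.0006668257649702686 0.00048512204564609616
tip TCP [ 0.45524656 -0.22610409] 0.14472243186433545
t 4.82 pos [ 0.5834 -0.0132  0.1781] gap 0.6636412301606691 F [-0.2 -0.9 -3.3] j [-0.07 -0.05  1.74  0.    1.45  1.89]
shift [ 9.8   1.8  -0.48] rot [-0.   0.   1.2]
```

View pics/s2.png

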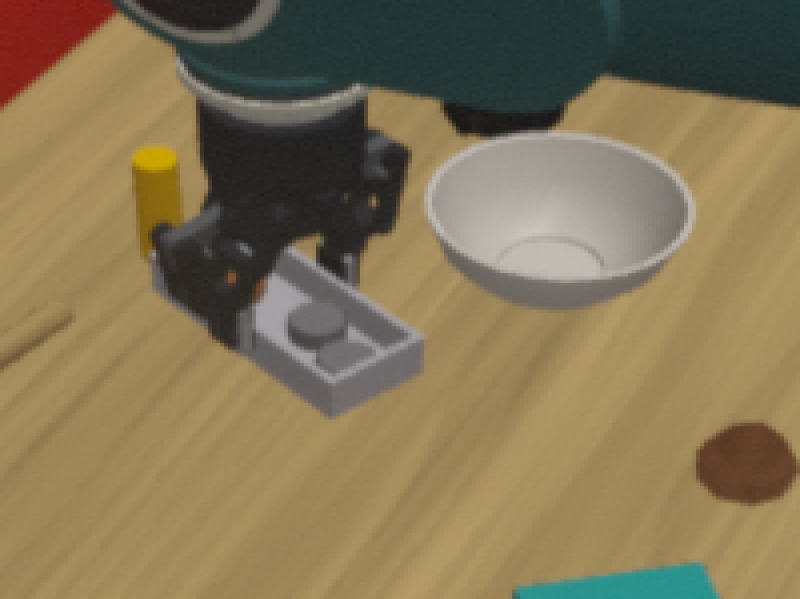

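Tray lifted level, caps and ball still in it. I move it level to beside the bowl in two smooth calls.

servo_tool(
  motion=[
    {"x": 0.1, "y": 0.02, "z": 0.01, "rx": 0, "ry": 0, "rz": 0.01, "claw": 40},
    {"x": 0.3, "y": 0.05, "z": 0.03, "rx": 0, "ry": 0, "rz": 0.04, "claw": 40},
    {"x": 0.6, "y": 0.1, "z": 0.07, "rx": 0, "ry": 0, "rz": 0.07, "claw": 40},
    {"x": 1.0, "y": 0.16, "z": 0.11, "rx": 0, "ry": 0, "rz": 0.12, "claw": 40},
    {"x": 1.5, "y": 0.24, "z": 0.17, "rx": 0, "ry": 0, "rz": 0.18, "claw": 40},
    {"x": 2.1, "y": 0.33, "z": 0.24, "rx": 0, "ry": 0, "rz": 0.25, "claw": 40},
    {"x": 2.8, "y": 0.44, "z": 0.31, "rx": 0, "ry": 0, "rz": 0.34, "claw": 40},
    {"x": 3.5, "y": 0.55, "z": 0.39, "rx": 0, "ry": 0, "rz": 0.42, "claw": 40},
    {"x": 4.2, "y": 0.66, "z": 0.47, "rx": 0, "ry": 0, "rz": 0.5, "claw": 40},
    {"x": 4.9, "y": 0.78, "z": 0.56, "rx": 0, "ry": 0, "rz": 0.6, "claw": 40},
  ],
)

```text
t: 5.7
tool_pos: [0.5183, -0.1212, 0.164]
orientation: [-0.537, 0.844, -0.0, 0.0]
ft_force: [-0.6, -0.3, -2.6]
finger_gap: 0.667
```

servo_tool(
  motion=[
    {"x": 0.75, "y": 0.12, "z": 0.09, "rx": 0, "ry": 0, "rz": 0.09, "claw": 40},
    {"x": 1.45, "y": 0.23, "z": 0.17, "rx": 0, "ry": 0, "rz": 0.18, "claw": 40},
    {"x": 2.1, "y": 0.34, "z": 0.24, "rx": 0, "ry": 0, "rz": 0.26, "claw": 40},
    {"x": 2.8, "y": 0.45, "z": 0.32, "rx": 0, "ry": 0, "rz": 0.34, "claw": 40},
    {"x": 3.4, "y": 0.54, "z": 0.39, "rx": 0, "ry": 0, "rz": 0.42, "claw": 40},
    {"x": 3.9, "y": 0.62, "z": 0.44, "rx": 0, "ry": 0, "rz": 0.48, "claw": 40},
    {"x": 4.3, "y": 0.68, "z": 0.49, "rx": 0, "ry": 0, "rz": 0.53, "claw": 40},
    {"x": 4.6, "y": 0.73, "z": 0.53, "rx": 0, "ry": 0, "rz": 0.57, "claw": 40},
    {"x": 4.8, "y": 0.77, "z": 0.55, "rx": 0, "ry": 0, "rz": 0.59, "claw": 40},
    {"x": 4.9, "y": 0.78, "z": 0.56, "rx": 0, "ry": 0, "rz": 0.6, "claw": 40},
  ],
)

```text
t: 6.53
tool_pos: [0.4498, -0.2228, 0.1501]
orientation: [-0.515, 0.857, 0.0, 0.0]
ft_force: [0.0, 0.2, -3.3]
finger_gap: 0.668
```

```bash
python3 go.py .455 -.226 .147 -28 30
python3 - <<'E'
from h import *
p,d=arm.capture("side");cv2.imwrite("pics/s3.png",cv2.resize(p[60:260,300:520],None,fx=3.6,fy=3,interpolation=3)[:,:,::-1])
E
```

```text
t 6.53 pos [ 0.4498 -0.2228  0.1501] gap 0.6675320441550102 F [ 0.   0.2 -3.3] j [-0.51 -0.22  1.94  0.    1.42  1.55]
shift [ 0.02 -0.24  0.12] rot [-6.  0. -0.]
```

View pics/s3.png

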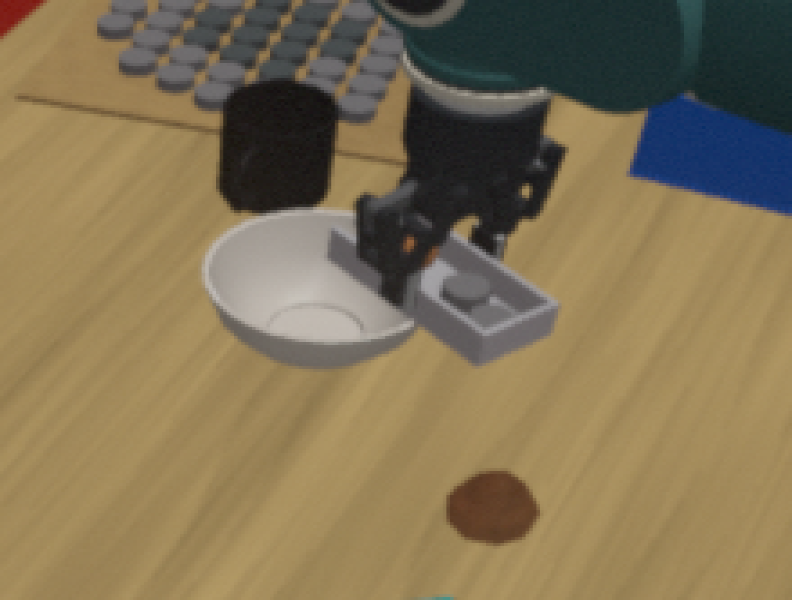

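Level beside the bowl, with the lip end over it at (345,240). Now I tip to about 28° and hold.

servo_tool(
  motion=[
    {"x": 0, "y": -0.02, "z": 0.01, "rx": -0.2, "ry": 0, "rz": 0, "claw": 40},
    {"x": 0, "y": -0.05, "z": 0.03, "rx": -0.6, "ry": 0, "rz": 0, "claw": 40},
    {"x": 0, "y": -0.1, "z": 0.05, "rx": -1.2, "ry": 0, "rz": 0, "claw": 40},
    {"x": 0, "y": -0.15, "z": 0.07, "rx": -2.0, "ry": 0, "rz": 0, "claw": 40},
    {"x": 0, "y": -0.2, "z": 0.1, "rx": -2.8, "ry": 0, "rz": 0, "claw": 40},
    {"x": 0, "y": -0.24, "z": 0.12, "rx": -3.6, "ry": 0, "rz": 0, "claw": 40},
    {"x": 0, "y": -0.24, "z": 0.12, "rx": -4.4, "ry": 0, "rz": 0, "claw": 40},
    {"x": 0, "y": -0.24, "z": 0.12, "rx": -5.0, "ry": 0, "rz": 0, "claw": 40},
    {"x": 0, "y": -0.24, "z": 0.12, "rx": -5.4, "ry": 0, "rz": 0, "claw": 40},
    {"x": 0, "y": -0.24, "z": 0.12, "rx": -5.6, "ry": 0, "rz": 0, "claw": 40},
  ],
)

```text
t: 7.42
tool_pos: [0.4562, -0.2249, 0.1466]
orientation: [-0.5, 0.831, 0.209, -0.126]
ft_force: [0.1, 0.4, -3.0]
finger_gap: 0.663
```

servo_tool(
  motion=[
    {"x": 0, "y": 0, "z": 0, "rx": 0, "ry": 0, "rz": 0, "claw": 40},
    {"x": 0, "y": 0, "z": 0, "rx": 0, "ry": 0, "rz": 0, "claw": 40},
    {"x": 0, "y": 0, "z": 0, "rx": 0, "ry": 0, "rz": 0, "claw": 40},
    {"x": 0, "y": 0, "z": 0, "rx": 0, "ry": 0, "rz": 0, "claw": 40},
    {"x": 0, "y": 0, "z": 0, "rx": 0, "ry": 0, "rz": 0, "claw": 40},
    {"x": 0, "y": 0, "z": 0, "rx": 0, "ry": 0, "rz": 0, "claw": 40},
    {"x": 0, "y": 0, "z": 0, "rx": 0, "ry": 0, "rz": 0, "claw": 40},
    {"x": 0, "y": 0, "z": 0, "rx": 0, "ry": 0, "rz": 0, "claw": 40},
    {"x": 0, "y": 0, "z": 0, "rx": 0, "ry": 0, "rz": 0, "claw": 40},
    {"x": 0, "y": 0, "z": 0, "rx": 0, "ry": 0, "rz": 0, "claw": 40},
  ],
)

```text
t: 8.25
tool_pos: [0.4555, -0.2251, 0.1472]
orientation: [-0.5, 0.832, 0.207, -0.125]
ft_force: [0.3, -0.3, -2.6]
finger_gap: 0.666
```

```bash
python3 go.py .455 -.226 .147 -28 30
python3 - <<'E'
from h import *
p,d=arm.capture("side");cv2.imwrite("pics/s4.png",cv2.resize(p[60:260,300:520],None,fx=3.6,fy=3,interpolation=3)[:,:,::-1])
E
```

```text
t 8.25 pos [ 0.4555 -0.2251  0.1472] gap 0.6656613916357059 F [ 0.3 -0.3 -2.6] j [-0.51  0.1   1.69 -0.01  1.84  1.55]
shift [ 0.04 -0.    0.01] rot [-0.4 -0.   0. ]
```

View pics/s4.png

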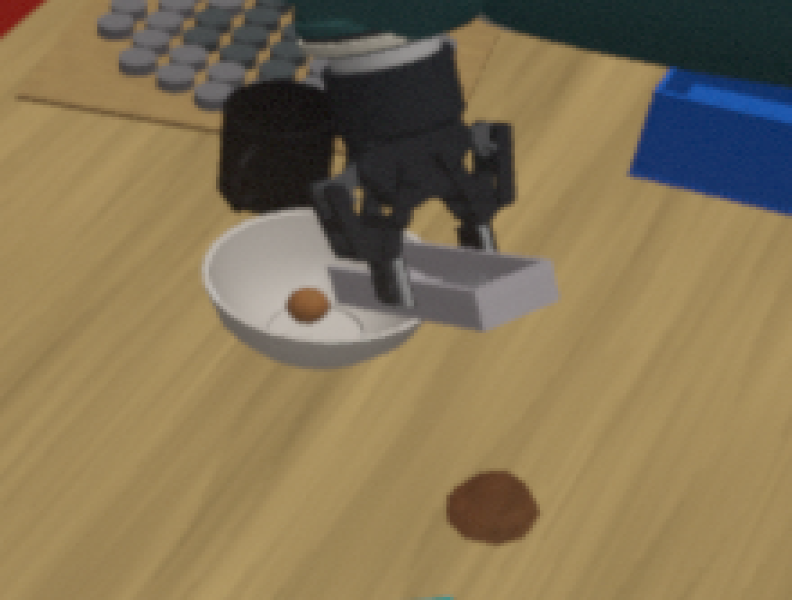

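The ball is in the bowl at (307,305). The caps are hidden by the wall from here. I bring the tray back level.

servo_tool(
  motion=[
    {"x": 0, "y": 0, "z": 0, "rx": 0.2, "ry": 0, "rz": 0, "claw": 40},
    {"x": 0, "y": 0, "z": 0, "rx": 0.6, "ry": 0, "rz": 0, "claw": 40},
    {"x": 0, "y": 0, "z": 0, "rx": 1.2, "ry": 0, "rz": 0, "claw": 40},
    {"x": 0, "y": 0, "z": 0, "rx": 2.0, "ry": 0, "rz": 0, "claw": 40},
    {"x": 0, "y": 0, "z": 0, "rx": 2.8, "ry": 0, "rz": 0, "claw": 40},
    {"x": 0, "y": 0, "z": 0, "rx": 3.6, "ry": 0, "rz": 0, "claw": 40},
    {"x": 0, "y": 0, "z": 0, "rx": 4.4, "ry": 0, "rz": 0, "claw": 40},
    {"x": 0, "y": 0, "z": 0, "rx": 5.0, "ry": 0, "rz": 0, "claw": 40},
    {"x": 0, "y": 0, "z": 0, "rx": 5.4, "ry": 0, "rz": 0, "claw": 40},
    {"x": 0, "y": 0, "z": 0, "rx": 5.6, "ry": 0, "rz": 0, "claw": 40},
  ],
)

```text
t: 9.13
tool_pos: [0.4552, -0.2249, 0.1476]
orientation: [-0.515, 0.857, -0.001, 0.001]
ft_force: [0.0, -0.3, -3.6]
finger_gap: 0.665
```

servo_tool(
  motion=[
    {"x": 0, "y": 0, "z": 0, "rx": 0, "ry": 0, "rz": 0, "claw": 40},
    {"x": 0, "y": 0, "z": -0.2, "rx": 0, "ry": 0, "rz": 0, "claw": 40},
    {"x": 0, "y": 0, "z": -0.5, "rx": 0, "ry": 0, "rz": 0, "claw": 40},
    {"x": 0, "y": 0, "z": -0.9, "rx": 0, "ry": 0, "rz": 0, "claw": 40},
    {"x": 0, "y": 0, "z": -1.2, "rx": 0, "ry": 0, "rz": 0, "claw": 40},
    {"x": 0, "y": 0, "z": -1.4, "rx": 0, "ry": 0, "rz": 0, "claw": 40},
    {"x": 0, "y": 0, "z": -1.5, "rx": 0, "ry": 0, "rz": 0, "claw": 40},
    {"x": 0, "y": 0, "z": -1.5, "rx": 0, "ry": 0, "rz": 0, "claw": 40},
  ],
)

```text
t: 9.8
tool_pos: [0.4557, -0.2253, 0.1855]
orientation: [-0.515, 0.857, -0.0, 0.0]
ft_force: [0.1, -0.6, -2.9]
finger_gap: 0.663
```

```bash
python3 go.py .494 .2495 .15 20.7 0
python3 - <<'E'
from h import *
p,d=arm.capture("side");cv2.imwrite("pics/s5.png",cv2.resize(p[60:260,300:520],None,fx=3.6,fy=3,interpolation=3)[:,:,::-1])
E
```

```text
t 9.8 pos [ 0.4557 -0.2253  0.1855] gap 0.6632166705293608 F [ 0.1 -0.6 -2.9] j [-0.51 -0.23  1.89  0.    1.48  1.55]
shift [-17.49   7.56   1.41] rot [-0.01 -0.   -9.74]
```

View pics/s5.png

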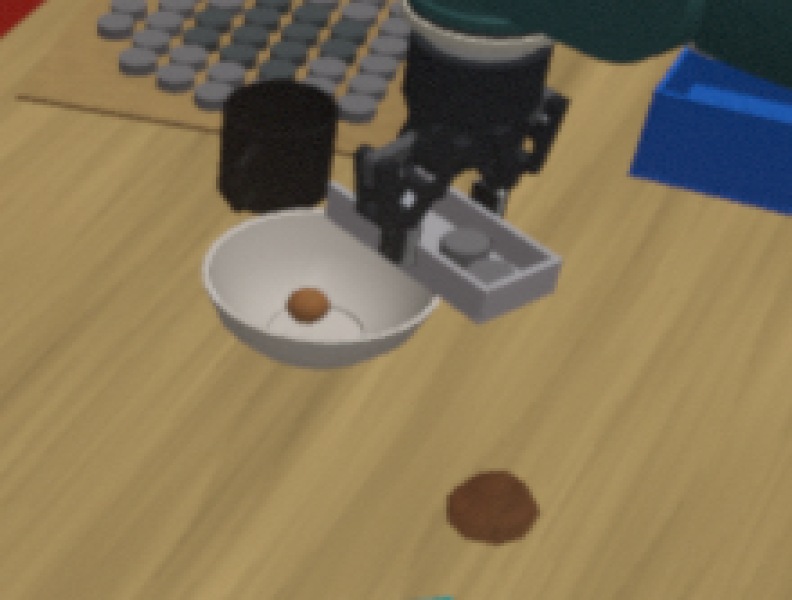

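Level again: both caps are in the tray at (465,245) and (492,270), and the ball is at rest in the bowl. I carry the tray to the riser.

servo_tool(
  motion=[
    {"x": -0.07, "y": 0.03, "z": 0, "rx": 0, "ry": 0, "rz": 0, "claw": 40},
    {"x": -0.25, "y": 0.11, "z": 0, "rx": 0, "ry": 0, "rz": 0, "claw": 40},
    {"x": -0.55, "y": 0.24, "z": 0, "rx": 0, "ry": 0, "rz": 0, "claw": 40},
    {"x": -0.95, "y": 0.41, "z": 0, "rx": 0, "ry": 0, "rz": 0, "claw": 40},
    {"x": -1.5, "y": 0.65, "z": 0, "rx": 0, "ry": 0, "rz": 0, "claw": 40},
    {"x": -2.2, "y": 0.95, "z": 0, "rx": 0, "ry": 0, "rz": 0, "claw": 40},
    {"x": -2.9, "y": 1.25, "z": 0, "rx": 0, "ry": 0, "rz": 0, "claw": 40},
    {"x": -3.7, "y": 1.6, "z": 0, "rx": 0, "ry": 0, "rz": 0, "claw": 40},
    {"x": -4.5, "y": 1.94, "z": 0, "rx": 0, "ry": 0, "rz": 0, "claw": 40},
    {"x": -5.3, "y": 2.29, "z": 0, "rx": 0, "ry": 0, "rz": 0, "claw": 40},
  ],
)

```text
t: 10.68
tool_pos: [0.4668, -0.0793, 0.1847]
orientation: [-0.515, 0.857, 0.0, 0.0]
ft_force: [0.3, -0.2, -2.5]
finger_gap: 0.669
```

servo_tool(
  motion=[
    {"x": -0.8, "y": 0.35, "z": 0, "rx": 0, "ry": 0, "rz": 0, "claw": 40},
    {"x": -1.6, "y": 0.69, "z": 0, "rx": 0, "ry": 0, "rz": 0, "claw": 40},
    {"x": -2.4, "y": 1.04, "z": 0, "rx": 0, "ry": 0, "rz": 0, "claw": 40},
    {"x": -3.2, "y": 1.38, "z": 0, "rx": 0, "ry": 0, "rz": 0, "claw": 40},
    {"x": -4.0, "y": 1.73, "z": 0, "rx": 0, "ry": 0, "rz": 0, "claw": 40},
    {"x": -4.8, "y": 2.07, "z": 0, "rx": 0, "ry": 0, "rz": 0, "claw": 40},
    {"x": -5.6, "y": 2.42, "z": 0, "rx": 0, "ry": 0, "rz": 0, "claw": 40},
    {"x": -6.4, "y": 2.77, "z": 0, "rx": 0, "ry": 0, "rz": 0, "claw": 40},
    {"x": -7.2, "y": 3.11, "z": 0, "rx": 0, "ry": 0, "rz": 0, "claw": 40},
    {"x": -7.9, "y": 3.41, "z": 0, "rx": 0, "ry": 0, "rz": 0, "claw": 40},
  ],
)

```text
t: 11.52
tool_pos: [0.4838, 0.1353, 0.1847]
orientation: [-0.516, 0.857, 0.0, 0.0]
ft_force: [0.2, -1.1, -2.5]
finger_gap: 0.666
```

servo_tool(
  motion=[
    {"x": -0.7, "y": 0.3, "z": 0, "rx": 0, "ry": 0, "rz": -0.2, "claw": 40},
    {"x": -1.35, "y": 0.59, "z": 0, "rx": 0, "ry": 0, "rz": -0.5, "claw": 40},
    {"x": -1.95, "y": 0.84, "z": 0.1, "rx": 0, "ry": 0, "rz": -1.0, "claw": 40},
    {"x": -2.5, "y": 1.08, "z": 0.2, "rx": 0, "ry": 0, "rz": -1.6, "claw": 40},
    {"x": -2.95, "y": 1.28, "z": 0.3, "rx": 0, "ry": 0, "rz": -2.2, "claw": 40},
    {"x": -3.35, "y": 1.45, "z": 0.4, "rx": 0, "ry": 0, "rz": -2.8, "claw": 40},
    {"x": -3.7, "y": 1.6, "z": 0.5, "rx": 0, "ry": 0, "rz": -3.4, "claw": 40},
    {"x": -3.95, "y": 1.71, "z": 0.6, "rx": 0, "ry": 0, "rz": -4.0, "claw": 40},
    {"x": -4.15, "y": 1.79, "z": 0.7, "rx": 0, "ry": 0, "rz": -4.6, "claw": 40},
    {"x": -4.28, "y": 1.85, "z": 0.8, "rx": 0, "ry": 0, "rz": -5.2, "claw": 40},
  ],
)

```text
t: 12.35
tool_pos: [0.493, 0.2507, 0.1644]
orientation: [-0.696, 0.718, 0.0, -0.0]
ft_force: [-0.1, -0.1, -2.4]
finger_gap: 0.665
```

servo_tool(
  motion=[
    {"x": 0, "y": 0, "z": 0.1, "rx": 0, "ry": 0, "rz": -0.6, "claw": 40},
    {"x": 0, "y": 0, "z": 0.2, "rx": 0, "ry": 0, "rz": -1.2, "claw": 40},
    {"x": 0, "y": 0, "z": 0.3, "rx": 0, "ry": 0, "rz": -1.8, "claw": 40},
    {"x": 0, "y": 0, "z": 0.4, "rx": 0, "ry": 0, "rz": -2.4, "claw": 40},
    {"x": 0, "y": 0, "z": 0.5, "rx": 0, "ry": 0, "rz": -3.0, "claw": 40},
    {"x": 0, "y": 0, "z": 0.6, "rx": 0, "ry": 0, "rz": -3.6, "claw": 40},
    {"x": 0, "y": 0, "z": 0.6, "rx": 0, "ry": 0, "rz": -4.1, "claw": 40},
    {"x": 0, "y": 0, "z": 0.6, "rx": 0, "ry": 0, "rz": -4.4, "claw": 40},
    {"x": 0, "y": 0, "z": 0.6, "rx": 0, "ry": 0, "rz": -4.53, "claw": 40},
    {"x": 0, "y": 0, "z": 0.6, "rx": 0, "ry": 0, "rz": -4.53, "claw": 40},
  ],
)

```text
t: 13.18
tool_pos: [0.4933, 0.2499, 0.1497]
orientation: [0.823, -0.569, -0.0, -0.0]
ft_force: [-0.2, -0.6, -2.8]
finger_gap: 0.667
```

```bash
python3 go.py .4937 .2495 .071 20.7 0
python3 - <<'E'
from h import *
p,d=arm.capture("side");cv2.imwrite("pics/s6.png",cv2.resize(p[180:400,200:440],None,fx=3.3,fy=2.7,interpolation=3)[:,:,::-1])
W=cloud("side",d);m=np.zeros(d.shape,bool);m[320:365,262:332]=1
m&=(d>0)&(abs(W[...,2]-.04)<.006);print(m.sum())
if m.sum()>50: print(rect(W,m))
E
```

```text
t 13.18 pos [0.4933 0.2499 0.1497] gap 0.6674077885804196 F [-0.2 -0.6 -2.8] j [ 0.42 -0.1   1.83  0.    1.41  1.63]
shift [ 0.02 -0.01  3.15] rot [0. 0. 0.]
1125
((492.77130126953125, 253.17840576171875), (100.36471557617188, 41.07360076904297), 21.279394149780273)
```

View pics/s6.png

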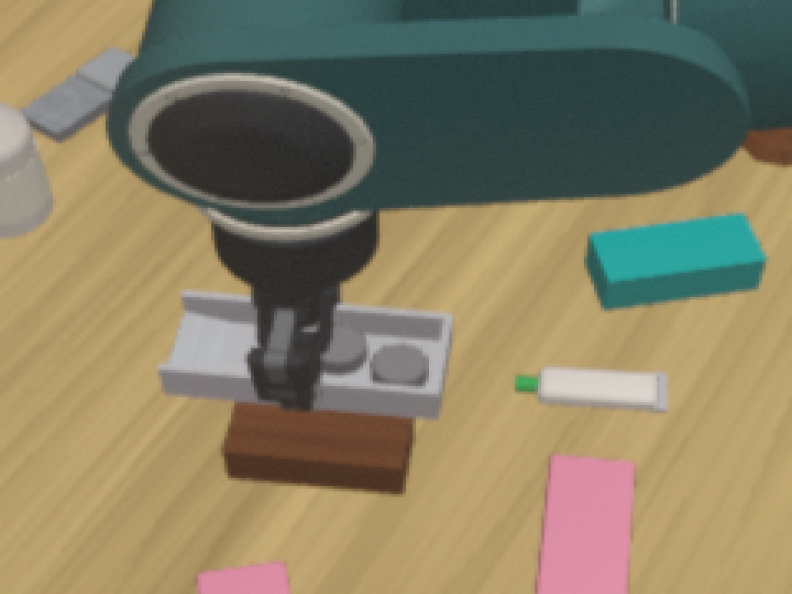

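Tray held above the dark riser (riser top visible at (320,430)) and aligned with it, caps inside at (340,345) and (400,362). I lower it.

servo_tool(
  motion=[
    {"x": 0, "y": 0, "z": 0.2, "rx": 0, "ry": 0, "rz": 0, "claw": 40},
    {"x": 0, "y": 0, "z": 0.6, "rx": 0, "ry": 0, "rz": 0, "claw": 40},
    {"x": 0, "y": 0, "z": 1.1, "rx": 0, "ry": 0, "rz": 0, "claw": 40},
    {"x": 0, "y": 0, "z": 1.6, "rx": 0, "ry": 0, "rz": 0, "claw": 40},
    {"x": 0, "y": 0, "z": 2.1, "rx": 0, "ry": 0, "rz": 0, "claw": 40},
    {"x": 0, "y": 0, "z": 2.5, "rx": 0, "ry": 0, "rz": 0, "claw": 40},
    {"x": 0, "y": 0, "z": 2.8, "rx": 0, "ry": 0, "rz": 0, "claw": 40},
    {"x": 0, "y": 0, "z": 3.0, "rx": 0, "ry": 0, "rz": 0, "claw": 40},
    {"x": 0, "y": 0, "z": 3.1, "rx": 0, "ry": 0, "rz": 0, "claw": 40},
    {"x": 0, "y": 0, "z": 3.16, "rx": 0, "ry": 0, "rz": 0, "claw": 40},
  ],
)

```text
t: 14.07
tool_pos: [0.4939, 0.2494, 0.0705]
orientation: [0.822, -0.569, -0.0, 0.0]
ft_force: [-0.8, -0.4, -2.2]
finger_gap: 0.668
```

servo_tool(
  motion=[
    {"x": 0, "y": 0, "z": 0.03, "rx": 0, "ry": 0, "rz": 0, "claw": 40},
    {"x": 0, "y": 0, "z": 0.05, "rx": 0, "ry": 0, "rz": 0, "claw": 40},
    {"x": 0, "y": 0, "z": 0.05, "rx": 0, "ry": 0, "rz": 0, "claw": 40},
    {"x": 0, "y": 0, "z": 0.05, "rx": 0, "ry": 0, "rz": 0, "claw": 40},
  ],
)

```text
t: 14.4
tool_pos: [0.494, 0.2494, 0.0698]
orientation: [0.822, -0.569, 0.0, -0.0]
ft_force: [-0.4, -0.0, -2.7]
finger_gap: 0.666
```

servo_tool(
  motion=[
    {"x": 0, "y": 0, "z": 0.03, "rx": 0, "ry": 0, "rz": 0, "claw": 40},
    {"x": 0, "y": 0, "z": 0.06, "rx": 0, "ry": 0, "rz": 0, "claw": 40},
    {"x": 0, "y": 0, "z": 0.06, "rx": 0, "ry": 0, "rz": 0, "claw": 40},
    {"x": 0, "y": 0, "z": 0.06, "rx": 0, "ry": 0, "rz": 0, "claw": 40},
  ],
)

```text
t: 14.73
tool_pos: [0.494, 0.2494, 0.069]
orientation: [0.823, -0.569, 0.0, -0.0]
ft_force: [-4.2, -2.5, 8.4]
finger_gap: 0.666
```

Contact made (+8 N). I open gradually.

servo_tool(
  motion=[
    {"x": 0, "y": 0, "z": 0, "rx": 0, "ry": 0, "rz": 0, "claw": 57},
    {"x": 0, "y": 0, "z": 0, "rx": 0, "ry": 0, "rz": 0, "claw": 60},
    {"x": 0, "y": 0, "z": 0, "rx": 0, "ry": 0, "rz": 0, "claw": 65},
    {"x": 0, "y": 0, "z": 0, "rx": 0, "ry": 0, "rz": 0, "claw": 72},
    {"x": 0, "y": 0, "z": 0, "rx": 0, "ry": 0, "rz": 0, "claw": 80},
    {"x": 0, "y": 0, "z": 0, "rx": 0, "ry": 0, "rz": 0, "claw": 85},
    {"x": 0, "y": 0, "z": 0, "rx": 0, "ry": 0, "rz": 0, "claw": 85},
    {"x": 0, "y": 0, "z": 0, "rx": 0, "ry": 0, "rz": 0, "claw": 85},
  ],
)

```text
t: 15.4
tool_pos: [0.4938, 0.2493, 0.0679]
orientation: [0.822, -0.569, -0.0, 0.0]
ft_force: [0.0, -0.1, -0.6]
finger_gap: 0.995
```

servo_tool(
  motion=[
    {"x": 0, "y": 0, "z": -0.3, "rx": 0, "ry": 0, "rz": 0, "claw": 85},
    {"x": 0, "y": 0, "z": -0.8, "rx": 0, "ry": 0, "rz": 0, "claw": 85},
    {"x": 0, "y": 0, "z": -1.6, "rx": 0, "ry": 0, "rz": 0, "claw": 85},
    {"x": 0, "y": 0, "z": -2.6, "rx": 0, "ry": 0, "rz": 0, "claw": 85},
    {"x": 0, "y": 0, "z": -3.8, "rx": 0, "ry": 0, "rz": 0, "claw": 85},
    {"x": 0, "y": 0, "z": -5, "rx": 0, "ry": 0, "rz": 0, "claw": 85},
    {"x": 0, "y": 0, "z": -6.2, "rx": 0, "ry": 0, "rz": 0, "claw": 85},
    {"x": 0, "y": 0, "z": -7.2, "rx": 0, "ry": 0, "rz": 0, "claw": 85},
    {"x": 0, "y": 0, "z": -8, "rx": 0, "ry": 0, "rz": 0, "claw": 85},
    {"x": 0, "y": 0, "z": -8, "rx": 0, "ry": 0, "rz": 0, "claw": 85},
  ],
)

```text
t: 16.23
tool_pos: [0.4945, 0.2497, 0.2742]
orientation: [0.822, -0.569, 0.002, -0.003]
ft_force: [0.3, 0.3, 0.4]
finger_gap: 0.996
```

```bash
python3 - <<'E'
from h import *
p,d=arm.capture("side");cv2.imwrite("pics/s7.png",cv2.resize(p[120:400,200:440],None,fx=2.5,fy=2.1,interpolation=3)[:,:,::-1])
W=cloud("side",d);z=W[...,2]
g=(d>0)&(abs(W[...,0]-.494)<.1)&(abs(W[...,1]-.25)<.1)
m=g&(z>.063)&(z<.078);print("tray",m.sum(),rect(W,m))
b=p.astype(int)
m=(d>0)&(abs(W[...,0]-.541)<.08)&(abs(W[...,1]+.2717)<.08)&(b[...,0]>1.6*b[...,2])&(b[...,0]>60)
print("ball",m.sum(),np.median(W[m],0))
m=(d>0)&(abs(W[...,0]-.541)<.1)&(abs(W[...,1]+.2717)<.1)&(z>.062)&(z<.075);print("bowl",m.sum(),rect(W,m))
print(arm.observe()["tool_pos"],arm.observe()["finger_gap"])
E
```

```text
tray 699 ((494.898193359375, 249.8426971435547), (139.99293518066406, 62.25186538696289), 20.45122528076172)
ball 150 [ 4.78906422e-01 -2.02319253e-01  5.57394086e-06]
bowl 0 ((0.0, 0.0), (0.0, 0.0), 0.0)
[0.49422716 0.24954385 0.27165001] 0.9981714783806529
```

View pics/s7.png

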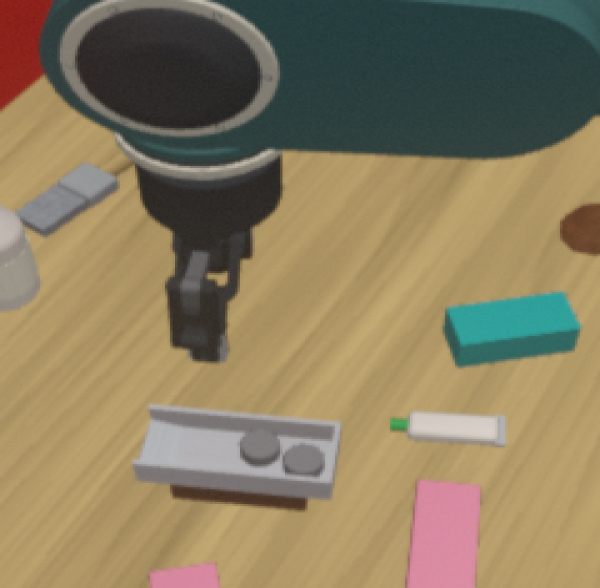

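The tray sits level on the riser with both caps inside, centre (0.495,0.250), yaw 20.5°. The arm hides the bowl in the side view, so I check it in the top view.

```bash
python3 - <<'E'
from h import *
p,d=arm.capture("top");W=cloud("top",d);z=W[...,2];b=p.astype(int)
n=(d>0)&(abs(W[...,0]-.541)<.1)&(abs(W[...,1]+.2717)<.1)
m=n&(z>.062)&(z<.075);print("bowl",m.sum(),rect(W,m))
m=n&(b[...,0]>1.8*b[...,2])&(b[...,0]>60)&(z>.008)
print("ball",m.sum(),np.median(W[m],0) if m.any() else None)
E
```

```text
bowl 865 ((540.8394775390625, -271.65093994140625), (156.462158203125, 159.66015625), 42.96916198730469)
ball 139 [ 0.55092576 -0.28065194  0.03207876]
```

```bash
python3 -c "
from bench import arm
print(arm.hand_in())"
```

```text
the job is handed in; nothing more can be done
None
```

The job is done and handed in at about 16 s of the 58 s allowed. No verdict is reported on hand-in.

I lifted the tray, held its lip over the bowl at about 28° for roughly 0.8 s, and the ball rolled in. I then levelled the tray, set it on the dark brown riser, released it and backed the arm off to about 0.27 m above the table.

My last checks before handing in:
- **Tray:** its centre is within about 2 mm of the riser's and its length within about 0.3°. It lies level, with both caps inside.
- **Ball:** it lies in the bowl, about 13 mm from the bowl's centre.
- **Bowl:** it moved less than 1 mm.
- **Bystanders:** those visible in the last side picture look undisturbed. I did not measure them.

One check failed at first: in the last side view the arm hid the bowl, so that reading found no bowl and a false ball position. The top camera gave the bowl and ball figures above. I did not measure the riser again after setting the tray down, since the tray covers it. The tray comparison uses its starting position.

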